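Sieve the stoppers from the caps on the ward trolley

TASK

Take the steel sieve basket by its handle and shake it over the white tray until all five red stoppers have dropped through into the tray, keeping the four yellow caps in the basket. Then tip the caps over the basket's lip into the green bin, and stand the empty basket upright with all its feet on the black mat and let go. Leave the amber jars and the tube rack where they are.

Things in the scene. Friction and masses are not known exactly. Their poses are not given: they have to be found in the camera images.
- basket: Loose steel sieve basket, 0.30 kg, black bar handle over it. Origin: midway between its four feet, at their underside; z up, x towards its back wall, the pouring lip on the -x side. Walls on +x and both y sides end 60 mm up; outer faces at x 63, y +-63 mm; handle straps reach y +-67 mm. Feet 8 mm square, 28 mm tall, at x, y = +-58 mm.
- basket_floor (a point): Centre of the sieve floor's top face, 32 mm above the basket's origin, same axes as the basket. The floor is 120 x 120 mm, of 8 mm bars that leave 4 x 4 square holes of 22 mm, with a 4 mm ledge round the edge.
- basket_lip (a point): Middle of the basket's free pouring lip, at (-97, 0, 42) mm in the basket's frame, same axes. On this side there is no wall but a plain ramp, 120 mm wide between the side walls, that rises outwards at 15 degrees from the floor's edge (x -60, 32 mm up) to this lip.
- basket_grip (a point): Middle of the basket's handle, at (-8, 0, 107) mm in the basket's frame, same axes. A straight black bar along the basket's y, 12 mm wide (x), 14 mm high, 134 mm long, close above the centre of mass and 75 mm above the sieve floor; free underneath.
- tray: White open catch tray, fixed, 240 x 240 mm, 35 mm high, walls and floor 4 mm. The basket stands in it at the start. Origin: centre of its underside; x, y along its sides.
- bin: Green open bin for the caps, fixed, 190 x 190 mm, 50 mm high, walls and floor 4 mm. Origin: centre of its underside; x, y along its sides. It stands to the left or to the right of the tray, the mat on the other side.
- mat: Black rubber mat, fixed, 180 x 180 mm, 3 mm thick, where the empty basket is to stand. Origin: centre of its underside; x, y along its sides.
- vial0: Bystander: loose amber jar, 32 mm across, 62 mm high, origin at the centre of its underside. Leave alone.
- vial1: Bystander: loose amber jar like vial0. Leave alone.
- rack: Bystander: loose white rack of capped tubes, 62 x 200 mm, 91 mm high, origin at the centre of its underside. Leave alone.
- stopper0_center (a point): Centre of a small red stopper: disc 16 mm across, 10 mm thick, 10 g, smooth (friction about 0.25). It starts flat on the bars of the sieve floor, resting on the bars and not over a hole; it slides and drops through a 22 mm hole when the basket is shaken briskly sideways.
- stopper1_center (a point): Centre of a small red stopper: disc 16 mm across, 10 mm thick, 10 g, smooth (friction about 0.25). It starts flat on the bars of the sieve floor, resting on the bars and not over a hole; it slides and drops through a 22 mm hole when the basket is shaken briskly sideways.
- stopper2_center (a point): Centre of a small red stopper: disc 16 mm across, 10 mm thick, 10 g, smooth (friction about 0.25). It starts flat on the bars of the sieve floor, resting on the bars and not over a hole; it slides and drops through a 22 mm hole when the basket is shaken briskly sideways.
- stopper3_center (a point): Centre of a small red stopper: disc 16 mm across, 10 mm thick, 10 g, smooth (friction about 0.25). It starts flat on the bars of the sieve floor, resting on the bars and not over a hole; it slides and drops through a 22 mm hole when the basket is shaken briskly sideways.
- stopper4_center (a point): Centre of a small red stopper: disc 16 mm across, 10 mm thick, 10 g, smooth (friction about 0.25). It starts flat on the bars of the sieve floor, resting on the bars and not over a hole; it slides and drops through a 22 mm hole when the basket is shaken briskly sideways.
- cap0_center (a point): Centre of a large yellow cap: disc 32 mm across, 20 mm high, 14 g, smooth (friction about 0.25). Too big for the holes; starts in a corner of the basket. It slides out over the lip when the basket is tilted lip-down by 40 to 55 degrees.
- cap1_center (a point): Centre of a large yellow cap: disc 32 mm across, 20 mm high, 14 g, smooth (friction about 0.25). Too big for the holes; starts in a corner of the basket. It slides out over the lip when the basket is tilted lip-down by 40 to 55 degrees.
- cap2_center (a point): Centre of a large yellow cap: disc 32 mm across, 20 mm high, 14 g, smooth (friction about 0.25). Too big for the holes; starts in a corner of the basket. It slides out over the lip when the basket is tilted lip-down by 40 to 55 degrees.
- cap3_center (a point): Centre of a large yellow cap: disc 32 mm across, 20 mm high, 14 g, smooth (friction about 0.25). Too big for the holes; starts in a corner of the basket. It slides out over the lip when the basket is tilted lip-down by 40 to 55 degrees.
Mind the look-alikes: they are no part of the job. Leave any blue or turquoise look-alike of the part that bears cap0_center alone. Several things have the shape of the basket; the one meant has the colours described above.

How it is judged:
By the outcome, as a careful person would: the job done as asked, in the order asked, and still so for the second after the job is handed in, with the robot touching nothing.
It also fails if it takes over 61 s, if anything falls off the work surface, if the arm or the gripper's body presses on something with over 40 N, if the wrist force passes 120 N, or if a joint passes its speed limit or range.

ROBOT

A 7-joint arm with a two-finger parallel gripper is mounted at the origin on the work surface. World frame = base frame: x ahead of the robot, y to its left, z up, the work surface at z = 0. Lengths are in m, angles in rad, forces in N, time in s.
With the tool pointing down it reaches from about 0.425 to 0.975 m from the base axis. Payload 16.7 kg.
Tool frame: the origin (TCP) lies midway between the tips of the shut fingers; the grasp point (between the pads) lies 19 mm behind it (hold_point_z is the distance from the TCP to the grasp point, in m); x points along the fingers, y is the direction in which the jaws open and shut, and the axes are right-handed (so a half turn about x gives the same grasp; the last joint's range is limited). The gripper opens to 85 mm and grips with 20 to 120 N. Pads are 22 mm wide; open, the fingers measure 114 mm over their backs; the gripper's body (76 mm by 85 mm) begins 54 mm behind the grasp point. The pads swing forward as they close: fully open they stand 13 mm farther back than shut.
Start: joints at [0.975, 0.426, 0.074, 1.606, -0.034, 1.111, -0.067], TCP at [0.292, -0.609, 0.231] pointing down, gripper open.
Joint ranges: [-2.85, 2.85], [-0.5, 2.14], [-1.23, 1.37], [0.21, 2.46], [-1.02, 4.16], [0.16, 2.05], [-2.73, 2.73]. Speed limits (rad/s): [1.89, 1.89, 2.39, 2.39, 3.01, 3.01, 3.01].

INTERFACE

Orientations are given as [roll, pitch, yaw] about the fixed x, y, z axes, in that order (R = Rz(yaw) Ry(pitch) Rx(roll)).
In Python, from rig import read_state, snapshot, hand_in, cut_out, place_of, hold_point_z gives the robot as it stands.
- The arm moves only by the tool carry_out, never from a script. Its argument "series" is a list of rows, each an object with "slide": the shift along the tool's x, y, z normalised to -1 to 1, where 1 is 0.1 m, a list of three; "spin": the turn about the tool's x normalised to -1 to 1, where 1 is 120 degrees. A call has exactly 5 rows; each row is the pose to reach, as a shift and turn from the pose commanded when the call began, along the tool's axes at that moment; what a row does not reach only later rows make up. A row lasts 1/12 s, in which the tool goes at most 41.7 mm and 7.16 degrees, less where a joint would pass 70% of its speed; a pose out of reach is approached as far as the arm can. A call with a number of a shift or a turn outside -1 to 1 is refused whole. A call with a gripper value outside its range is refused whole. "gripper" is the closure, from -1 (fully open) to 1 (shut), set as the call begins (left out, the last holds). The fingers move at their own pace and stop on an object; the grip force is fixed at half the most. Time passes only in rows, so rows that repeat a pose let the fingers close, or fill a call up. It gives the time, the measured TCP pose, the force and the opening at its end, in the units of the state.
- read_state(): the state, without advancing time (a new reading comes with each control period).
- snapshot(name): name is "scene" or "top" or "wrist"; returns a dict with "color" (480x640x3 uint8, red, green, blue), "mtx" (3x3 intrinsics, pixels), "cam_to_world" (4x4, takes a point from camera to world coordinates). Camera axes: x right, y up, looking along -z (the intrinsics and any distortion apply to the point x, -y, -z); pixel columns grow to the right and rows downward; lengths in m; the calibration is good to about 2 mm. A picture is of the moment at which its call begins. There is no depth.
- hand_in(): hands the job in, once; it reports no verdict.
Trained networks look in a picture, given as the dict that the camera call returned (one of the last four; its "shot" number tells which), for a name from the list of things; names that differ only in an ending like _2 or _b are one class to them, and where a whole thing is asked for, a point or a joint stands for the part that bears it (a point fixed in the world has none). Each returns a list of dicts, best first, with "confidence" (0 to 1); they miss things now and then, are a little off and sometimes report something else, mostly with a low value. They report only what shows in the picture. A call takes as long as a camera call. They do not tell look-alikes from the thing itself.
- cut_out(picture, target): "pixels" (480x640 bool, what is visible of it) and "bbox" ([left, top, right, bottom] in pixels, round what is visible of it).
- place_of(picture, target): "location" ([column, row] in pixels: a listed point, or the origin of a listed thing).
The state is a dict: "t": time; "qpos": joint angles; "dq": joint speeds; "effort": joint torques, N m; "eef_pos": TCP position; "orientation": TCP orientation; "force": force on the tool from outside, world axes, zero at the start; "wrist_torque": the same for the moment, N m; "finger_gap": finger opening in m.
Only numpy, scipy, OpenCV 4.12 (cv2) and the standard library are available. Lean on these libraries where they do the work, as an engineer would, in place of code of your own. Each camera call takes 0.05 s, during which the arm holds its last target.

## Working session

There is one attempt and no reset: what is moved stays moved. The work goes in short steps, Python scripts to look and compute and a tool call to move; the robot and the scene stay as the last step left them, time stands still between calls to the robot, and variables do not carry over. Pictures are saved under pics/ and viewed, and the job is handed in when it is done.

Besides the shell and the picture viewer there is one more tool, called after "Request:" as a command line: name --argument value ..., lists and objects as JSON in quotes. carry_out: Moves the arm, as the interface text tells. Its arguments: {"type":"object","properties":{"series":{"type":"array"},"gripper":{"type":"number"}},"required":["series"]}

```bash
ls; mkdir -p pics; python3 - <<'E'
from rig import *
import cv2
s=read_state()
print({k:s[k] for k in ['t','qpos','eef_pos','orientation','force','finger_gap']}, hold_point_z if not callable(hold_point_z) else hold_point_z())
for n in ['scene','top']:
    p=snapshot(n); cv2.imwrite(f'pics/{n}0.png',p['color'][...,::-1]); print(n,p['mtx'],p['cam_to_world'],p['shot'])
    for t in ['basket','basket_grip','basket_lip','basket_floor','tray','bin','mat','vial0','rack','cap0_center','stopper0_center']:
        r=place_of(p,t); print(t,[( [round(float(v)) for v in x['location']],round(x['confidence'],2)) for x in r])
E
```

```text
pics
{'t': 0.0, 'qpos': array([ 0.9745003 ,  0.42676242,  0.07386783,  1.60661291, -0.03407617,
        1.11082297, -0.06708223]), 'eef_pos': array([ 0.29142815, -0.60838177,  0.23058823]), 'orientation': array([-1.4740892 ,  1.56945021,  2.11428058]), 'force': array([-0.30512452, -0.15052339,  0.20057476]), 'finger_gap': 0.08542832722817499} 0.0187
scene [[527.2266823    0.         319.92250693]
 [  0.         527.2266823  239.25753946]
 [  0.           0.           1.        ]] [[ 0.4198877  -0.56033431  0.71394662  1.25046025]
 [ 0.90756495  0.26312685 -0.32724626 -0.32622128]
 [-0.00449122  0.78535961  0.61902351  0.71970014]
 [ 0.          0.          0.          1.        ]] 1
basket [([150, 255], 0.92), ([323, 265], 0.7), ([327, 251], 0.61)]
basket_grip [([142, 208], 0.89), ([325, 221], 0.73)]
basket_lip [([168, 212], 0.94), ([301, 263], 0.72), ([330, 267], 0.59), ([328, 240], 0.17)]
basket_floor [([324, 252], 0.59), ([150, 241], 0.57)]
tray [([324, 260], 0.95)]
bin [([447, 224], 0.68)]
mat [([153, 348], 0.92), ([327, 263], 0.59)]
vial0 [([306, 379], 0.82), ([366, 359], 0.7), 
[... 299 characters left out ...]
     ]] [[-0.01814161  0.98874401 -0.14851317  0.41101729]
 [-0.99982043 -0.01712645  0.0081116   0.01970348]
 [ 0.00547679  0.14863366  0.98887716  1.09882368]
 [ 0.          0.          0.          1.        ]] 2
basket [([311, 264], 0.76), ([462, 358], 0.72), ([312, 268], 0.64)]
basket_grip [([314, 268], 0.94), ([474, 366], 0.92)]
basket_lip [([288, 303], 0.96), ([443, 397], 0.83)]
basket_floor [([318, 264], 0.85), ([467, 355], 0.71)]
tray [([309, 274], 0.65)]
bin [([177, 273], 0.65)]
mat [([474, 238], 0.8)]
vial0 [([371, 164], 0.79), ([328, 161], 0.67)]
rack [([245, 151], 0.87), ([329, 162], 0.4)]
cap0_center [([323, 190], 0.59), ([309, 241], 0.54), ([291, 189], 0.49)]
stopper0_center []
```

View pics/scene0.png

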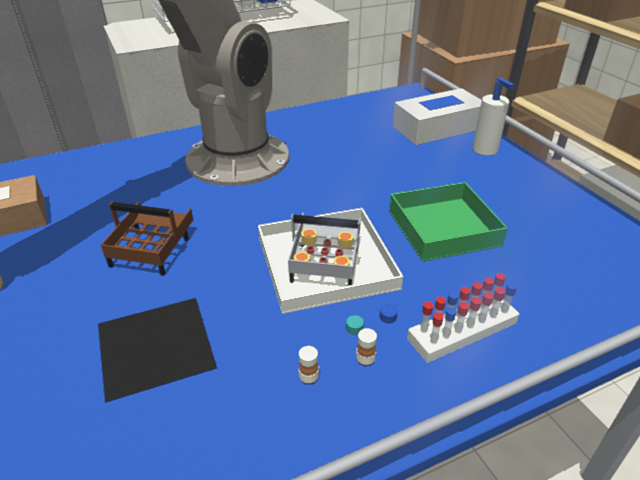

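View pics/top0.png

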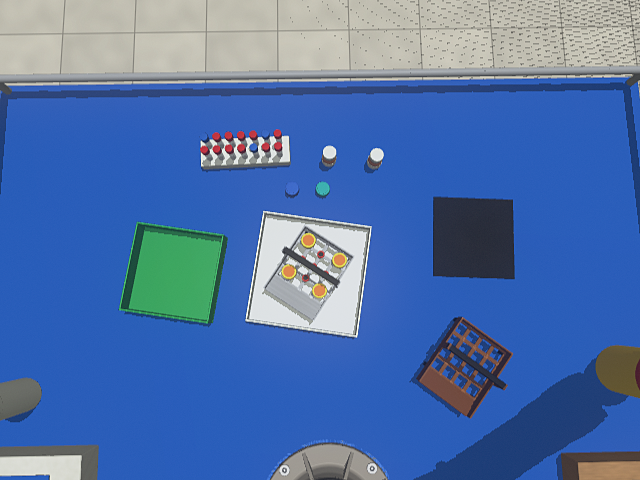

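The target is the steel basket in the white tray (top view about 310,268, lip toward the lower left). The brown basket at right in the top view is a look-alike. The green bin is at left (+y) and the mat at right.

```bash
cat > h.py <<'E'
from rig import *
import numpy as np, cv2
def hit(p,uv,z):
    K=p['mtx'];T=np.array(p['cam_to_world']);u,v=uv
    d=np.array([(u-K[0,2])/K[0,0],-(v-K[1,2])/K[1,1],-1.0]); d=T[:3,:3]@d; o=T[:3,3]
    return o+d*(z-o[2])/d[2]
def proj(p,X):
    K=p['mtx'];T=np.array(p['cam_to_world']); c=np.linalg.inv(T)@np.append(X,1)
    return np.array([K[0,0]*c[0]/-c[2]+K[0,2], -K[1,1]*c[1]/-c[2]+K[1,2]])
def save(p,n): cv2.imwrite(f'pics/{n}.png',p['color'][...,::-1])
E
python3 - <<'E'
from h import *
np.set_printoptions(precision=4,suppress=True)
p=snapshot('top')
for t,z,f in [('basket_grip',.111,None),('basket_lip',.046,None),('basket_floor',.036,None),('basket',.004,None),('tray',0,None),('bin',0,None),('mat',0,None)]:
    for r in place_of(p,t)[:2]: print(t,r['confidence'],hit(p,r['location'],z))
for t,z in [('bin',.05),('tray',.035),('mat',.003),('basket_grip',.111)]:
    for r in cut_out(p,t)[:2]:
        m=r['pixels'].astype(np.uint8); c,_=cv2.findContours(m,0,1); c=max(c,key=cv2.contourArea)
        W=np.array([hit(p,q[0],z)[:2] for q in c],np.float32)
        print(t,r['confidence'],r['bbox'],cv2.minAreaRect(W))
# black bar
im=p['color'][235:300,265:360].astype(int); m=(im.max(2)<60)
ys,xs=np.nonzero(m); n,l,st,ce=cv2.connectedComponentsWithStats(m.astype(np.uint8)); print(st,ce)
k=1+np.argmax(st[1:,4]); ys,xs=np.nonzero(l==k)
W=np.array([hit(p,(x+265,y+235),.114)[:2] for x,y in zip(xs,ys)],np.float32); print('bar',cv2.minAreaRect(W),W.mean(0))
q=snapshot('scene')
g=place_of(q,'basket_grip'); print([ (x['confidence'],hit(q,x['location'],.111)) for x in g])
v=p['color'][200:345,235:385]; cv2.imwrite('pics/crop0.png',cv2.resize(v,None,fx=4,fy=4,interpolation=2)[...,::-1])
E
```

```text
basket_grip 0.9 [ 0.2986 -0.2878  0.111 ]
basket_grip 0.88 [0.499  0.0205 0.111 ]
basket_lip 0.97 [ 0.2275 -0.2322  0.046 ]
basket_lip 0.87 [0.429  0.0727 0.046 ]
basket_floor 0.91 [0.5179 0.0191 0.036 ]
basket_floor 0.85 [ 0.307  -0.2956  0.036 ]
basket 0.81 [0.5125 0.0199 0.004 ]
tray 0.86 [0.4922 0.0304 0.    ]
tray 0.38 [0.5021 0.3259 0.    ]
bin 0.58 [0.506  0.3225 0.    ]
mat 0.6 [ 0.5706 -0.3391  0.    ]
bin 0.86 [118.0, 220.8, 227.8, 323.9] ((0.5018919706344604, 0.31856703758239746), (0.20262499153614044, 0.19187812507152557), 80.80278015136719)
bin 0.69 [198.5, 130.2, 291.0, 168.3] ((0.7697063684463501, 0.17001095414161682), (0.08381279557943344, 0.1971748024225235), 2.757993459701538)
tray 0.58 [244.1, 208.7, 373.4, 336.2] ((0.49698007106781006, 0.03291042894124985), (0.24050910770893097, 0.239537313580513), 80.83887481689453)
mat 0.83 [434.2, 199.1, 515.4, 278.4] ((0.5725899934768677, -0.33531278371810913), (0.18012237548828125, 0.1799231618642807), 86.93859100341797)
mat 0.22 [365.3, 148.4, 381.2, 170.0] ((0.7582254409790039, -0.1210583746433258), (0.032136254012584686, 0
[... 319 characters left out ...]
6045456), 56.65884017944336)
[[   0    0   95   65 6164]
 [  22   13    1    1    1]
 [  19   17    1    1    1]
 [  32   25    1    1    1]
 [  53   33    1    1    1]
 [  46   34    2    2    2]
 [  63   39    2    2    2]
 [  58   42    1    1    1]
 [  60   43    1    1    1]
 [  71   51    1    1    1]] [[46.9971 31.9968]
 [22.     13.    ]
 [19.     17.    ]
 [32.     25.    ]
 [53.     33.    ]
 [46.5    34.5   ]
 [63.5    39.5   ]
 [58.     42.    ]
 [60.     43.    ]
 [71.     51.    ]]
bar ((0.4956498146057129, 0.026731573045253754), (0.002814715728163719, 0.0), -136.0149383544922) [0.4956 0.0267]
[(0.67, array([0.4985, 0.0292, 0.111 ])), (0.61, array([ 0.3153, -0.2951,  0.111 ]))]
```

View pics/crop0.png

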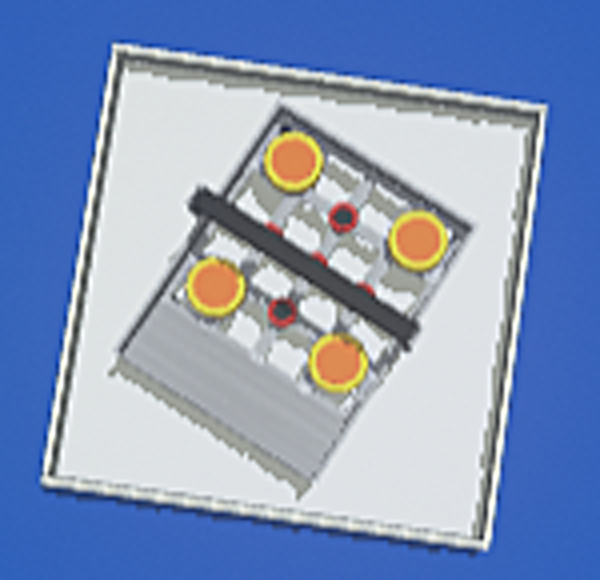

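```bash
python3 - <<'E'
from h import *
np.set_printoptions(precision=4,suppress=True)
p=snapshot('top')
hsv=cv2.cvtColor(p['color'],cv2.COLOR_RGB2HSV)
im=p['color'].astype(int)
m=np.zeros((480,640),np.uint8); sub=(im.max(2)<85)&(im.max(2)-im.min(2)<25); m[240:295,275:345]=sub[240:295,275:345]
n,l,st,ce=cv2.connectedComponentsWithStats(m); k=1+np.argmax(st[1:,4]); print(st[k])
ys,xs=np.nonzero(l==k)
W=np.array([hit(p,(x,y),.118)[:2] for x,y in zip(xs,ys)],np.float32); r=cv2.minAreaRect(W);print('bar',r)
d=cv2.fitLine(W,2,0,.01,.01).ravel(); print(d,np.degrees(np.arctan2(d[1],d[0])))
for e in [(285,250),(337.5,283.75)]: print(hit(p,e,.118))
# lip corners (crop->px), z=.046
for c in [(118,355),(312,480)]: print('lip',hit(p,(235+c[0]/4,200+c[1]/4),.046))
for c in [(285,105),(472,228)]: print('backtop',hit(p,(235+c[0]/4,200+c[1]/4),.064))
# bin top rim outer corners
g=((hsv[...,0]>45)&(hsv[...,0]<75)&(hsv[...,1]>120)).astype(np.uint8); g[:, 240:]=0
c,_=cv2.findContours(g,0,1);c=max(c,key=cv2.contourArea); a=cv2.approxPolyDP(c,5,True)[:,0]; print(a, [hit(p,q,.05)[:2] for q in a])
R=cv2.Rodrigues
s=read_state();from scipy.spatial.transform import Rotation as Ro
print(Ro.from_euler('xyz',s['orientation']).as_matrix(), s['eef_pos'],s['t'])
v=p['color'][200:340,105:385]; cv2.imwrite('pics/crop1.png',cv2.resize(v,None,fx=2.8,fy=2.8,interpolation=2)[...,::-1])
E
```

```text
[283 242  56  45 376]
bar ((0.5096707344055176, 0.024735067039728165), (0.126573383808136, 0.03850308060646057), 60.68899917602539)
[0.5608 0.8279 0.5033 0.0298] 55.88676
[0.5351 0.0788 0.118 ]
[ 0.4663 -0.0241  0.118 ]
lip [0.4625 0.1271 0.046 ]
lip [0.3956 0.0258 0.046 ]
backtop [0.5918 0.0367 0.064 ]
backtop [ 0.5247 -0.0603  0.064 ]
[[137 222]
 [119 309]
 [207 322]
 [223 235]] [array([0.6097, 0.3994]), array([0.4257, 0.4302]), array([0.3956, 0.2464]), array([0.5783, 0.215 ])]
[[ 0.      0.432  -0.9019]
 [ 0.     -0.9019 -0.432 ]
 [-1.     -0.     -0.    ]] [ 0.2916 -0.6087  0.2313] 1.95
```

View pics/crop1.png

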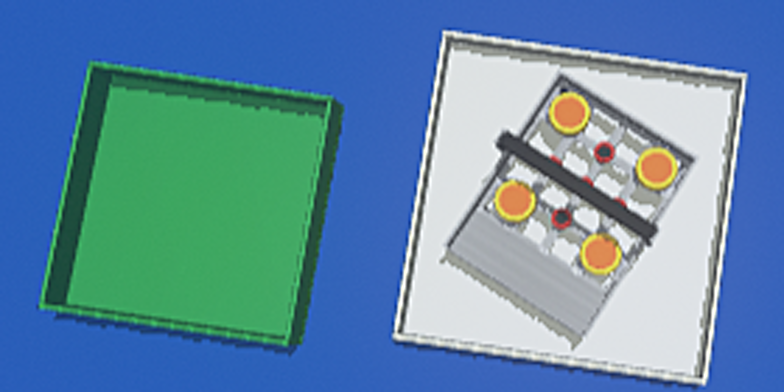

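Request:
carry_out --series '[{"slide":[0,-0.2,-0.2],"spin":0},{"slide":[0,-0.5,-0.48],"spin":0},{"slide":[0,-0.8,-0.76],"spin":0},{"slide":[0,-0.967,-0.927],"spin":0},{"slide":[0,-0.967,-0.927],"spin":0}]' --gripper -1

```text
t: 2.37
eef_pos: [0.3361, -0.4767, 0.2317]
orientation: [-2.687, 1.569, 0.906]
force: [0.5, -1.1, 0.3]
finger_gap: 0.0853
```

Request:
carry_out --series '[{"slide":[0,-0.29,-0.28],"spin":0},{"slide":[0,-0.58,-0.56],"spin":0},{"slide":[0,-0.87,-0.84],"spin":0},{"slide":[0,-0.967,-0.927],"spin":0},{"slide":[0,-0.967,-0.927],"spin":0}]'

```text
t: 2.78
eef_pos: [0.3768, -0.351, 0.2317]
orientation: [3.13, 1.57, 0.44]
force: [0.9, 0.0, 0.1]
finger_gap: 0.0855
```

Request:
carry_out --series '[{"slide":[0,-0.29,-0.28],"spin":0},{"slide":[0,-0.58,-0.56],"spin":0},{"slide":[0,-0.87,-0.84],"spin":0},{"slide":[0,-0.967,-0.927],"spin":0},{"slide":[0,-0.967,-0.927],"spin":0}]'

```text
t: 3.2
eef_pos: [0.4183, -0.2244, 0.2316]
orientation: [3.066, 1.57, 0.375]
force: [0.9, 0.2, -0.1]
finger_gap: 0.0852
```

Request:
carry_out --series '[{"slide":[0,-0.29,-0.28],"spin":0},{"slide":[0,-0.58,-0.56],"spin":0},{"slide":[0,-0.87,-0.84],"spin":0},{"slide":[0,-0.967,-0.927],"spin":0},{"slide":[0,-0.967,-0.927],"spin":0}]'

```text
t: 3.62
eef_pos: [0.4602, -0.0975, 0.2316]
orientation: [-2.98, 1.57, 0.612]
force: [-0.6, -0.2, 0.2]
finger_gap: 0.0851
```

Request:
carry_out --series '[{"slide":[0,-0.25,-0.24],"spin":-0.05},{"slide":[0,-0.5,-0.48],"spin":-0.1},{"slide":[0,-0.75,-0.72],"spin":-0.15},{"slide":[0,-0.967,-0.927],"spin":-0.2},{"slide":[0,-0.967,-0.927],"spin":-0.253}]'

```text
t: 4.03
eef_pos: [0.5025, 0.0314, 0.2316]
orientation: [-3.085, 1.568, 1.042]
force: [-0.8, 0.1, 0.3]
finger_gap: 0.0857
```

```bash
cat >> h.py <<'E'
from scipy.spatial.transform import Rotation as Ro
def st():
    s=read_state(); R=Ro.from_euler('xyz',s['orientation']).as_matrix()
    print('t',s['t'],'tcp',np.round(s['eef_pos'],4),'ty',np.round(R[:,1],3),'deg',round(np.degrees(np.arctan2(R[1,1],R[0,1])),1),'gap',round(s['finger_gap'],4),'F',np.round(s['force'],1),'q',np.round(s['qpos'],2),'tx',np.round(R[:,0],3))
    return s,R
def to(xyz,yaw=None):
    s,R=st(); d=R.T@(np.array(xyz)-s['eef_pos'])*10; 
    cur=np.degrees(np.arctan2(R[1,1],R[0,1])); sp=0 if yaw is None else -((yaw-cur+180)%360-180)/120
    print('slide',np.round(d,3),'spin',round(sp,3))
E
python3 -c "
from h import *
to([.5008,.0275,.091],-34)
p=snapshot('wrist');save(p,'w1')"
```

```text
t 4.0333 tcp [0.5025 0.0314 0.2316] ty [ 0.833 -0.553 -0.   ] deg -33.5 gap 0.0857 F [-0.8  0.1  0.3] q [ 0.2   0.17 -0.43  1.96  0.08  1.02 -0.85] tx [ 0.001  0.002 -1.   ]
slide [1.406 0.008 0.046] spin 0.004
```

View pics/w1.png

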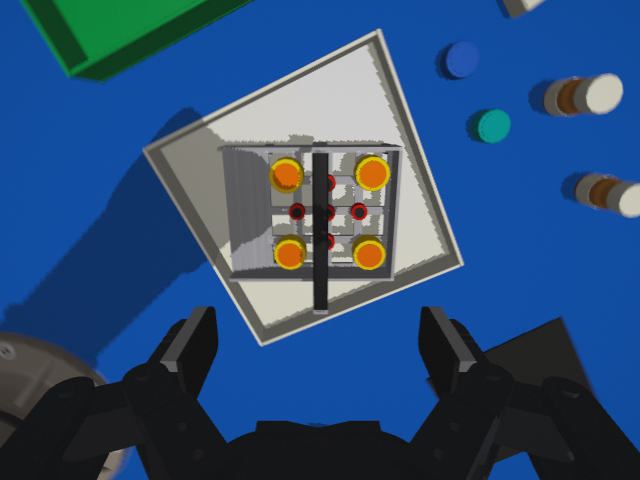

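The wrist view shows the bar vertical at column 320, centred between the jaws. Descending.

Request:
carry_out --series '[{"slide":[0.2,0,0.02],"spin":0},{"slide":[0.45,0,0.046],"spin":0},{"slide":[0.7,0.008,0.046],"spin":0},{"slide":[0.9,0.008,0.046],"spin":0},{"slide":[1.0,0.008,0.046],"spin":0}]'

```text
t: 4.5
eef_pos: [0.4979, 0.0206, 0.129]
orientation: [-0.678, 1.568, -2.848]
force: [-0.3, -0.8, 0.3]
finger_gap: 0.0849
```

Request:
carry_out --series '[{"slide":[0.15,0,0],"spin":0},{"slide":[0.28,0,0],"spin":0},{"slide":[0.36,0,0],"spin":0},{"slide":[0.406,0,0],"spin":0},{"slide":[0.406,0,0],"spin":0}]'

```text
t: 4.92
eef_pos: [0.4987, 0.0225, 0.0903]
orientation: [-0.664, 1.57, -2.831]
force: [-0.0, -0.4, -0.9]
finger_gap: 0.0856
```

```bash
python3 -c "
from h import *
to([.5008,.0275,.091],-34)
p=snapshot('wrist');save(p,'w2')"
```

```text
t 4.9167 tcp [0.4987 0.0225 0.0903] ty [ 0.828 -0.561 -0.   ] deg -34.1 gap 0.0856 F [-0.  -0.4 -0.9] q [ 0.16  0.35 -0.39  2.1   0.2   0.73 -0.96] tx [-0.001 -0.    -1.   ]
slide [-0.007 -0.011 -0.053] spin -0.001
```

View pics/w2.png

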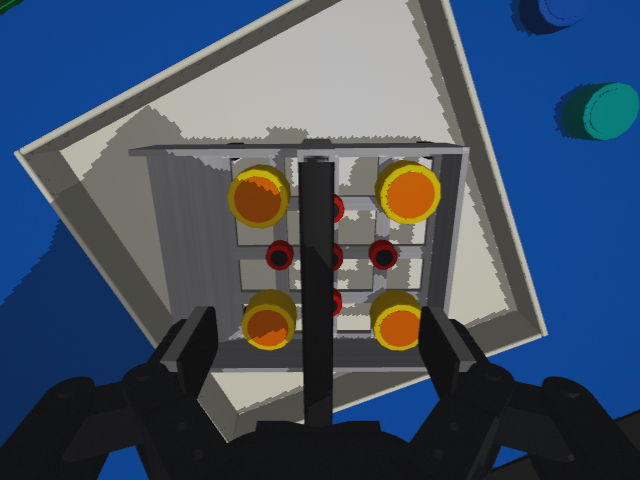

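Request:
carry_out --series '[{"slide":[0,-0.01,-0.05],"spin":0},{"slide":[0,-0.01,-0.05],"spin":0},{"slide":[0,-0.01,-0.05],"spin":0},{"slide":[0,-0.01,-0.05],"spin":0},{"slide":[0,-0.01,-0.05],"spin":0}]' --gripper 1

```text
t: 5.38
eef_pos: [0.5009, 0.028, 0.091]
orientation: [2.234, 1.57, 0.069]
force: [-0.3, -0.4, 0.2]
finger_gap: 0.0257
```

Request:
carry_out --series '[{"slide":[0,0,0],"spin":0},{"slide":[0,0,0],"spin":0},{"slide":[-0.05,0,0],"spin":0},{"slide":[-0.15,0,0],"spin":0},{"slide":[-0.25,0,0],"spin":0}]'

```text
t: 5.8
eef_pos: [0.5003, 0.0281, 0.1163]
orientation: [-1.075, 1.57, 3.043]
force: [-0.0, 0.3, -3.9]
finger_gap: 0.0114
```

```bash
python3 -c "
from h import *
st()
p=snapshot('scene');save(p,'s2')"
```

```text
t 5.8 tcp [0.5003 0.0281 0.1163] ty [ 0.829 -0.56  -0.001] deg -34.0 gap 0.0114 F [-0.   0.3 -3.9] q [ 0.16  0.32 -0.4   2.07  0.17  0.78 -0.94] tx [-0.001  0.    -1.   ]
```

View pics/s2.png

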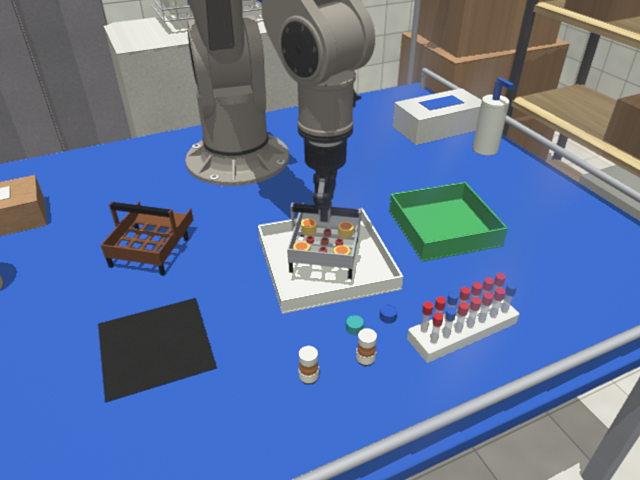

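Request:
carry_out --series '[{"slide":[-0.1,0,0],"spin":0},{"slide":[-0.2,0,0.1],"spin":0},{"slide":[-0.2,0,0.2],"spin":0},{"slide":[-0.2,-0.17,0.1],"spin":0},{"slide":[-0.2,-0.17,-0.1],"spin":0}]'

```text
t: 6.27
eef_pos: [0.4893, 0.0441, 0.1356]
orientation: [-0.283, 1.568, -2.451]
force: [0.6, 0.8, -3.8]
finger_gap: 0.0107
```

Request:
carry_out --series '[{"slide":[0,0.17,-0.1],"spin":0},{"slide":[0,0.34,0],"spin":0},{"slide":[0,0.34,0.2],"spin":0},{"slide":[0,0.17,0.3],"spin":0},{"slide":[0,0,0.2],"spin":0}]'

```text
t: 6.68
eef_pos: [0.4787, 0.025, 0.135]
orientation: [-0.344, 1.568, -2.514]
force: [0.6, -0.5, -4.6]
finger_gap: 0.011
```

```bash
python3 -c "
from h import *
st()
p=snapshot('scene');save(p,'s3')
v=p['color'][180:320,240:420]; cv2.imwrite('pics/s3.png',cv2.resize(v,None,fx=4,fy=4,interpolation=2)[...,::-1])"
```

```text
t 6.6833 tcp [0.4787 0.025  0.135 ] ty [ 0.825 -0.564 -0.001] deg -34.4 gap 0.011 F [ 0.6 -0.5 -4.6] q [ 0.18  0.26 -0.42  2.1   0.15  0.81 -0.93] tx [-0.003 -0.002 -1.   ]
```

View pics/s3.png

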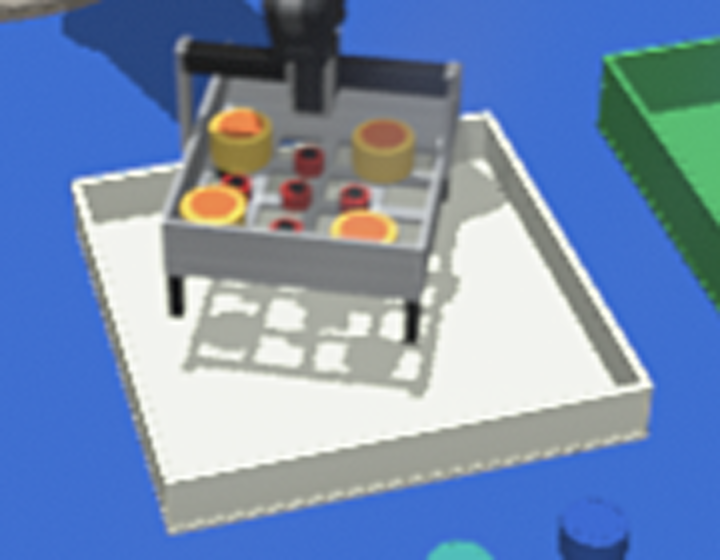

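Request:
carry_out --series '[{"slide":[0,0.2,-0.35],"spin":0},{"slide":[0,0.05,0],"spin":0},{"slide":[0,0.2,-0.35],"spin":0},{"slide":[0,0.05,0],"spin":0},{"slide":[0,0.2,-0.35],"spin":0}]'

```text
t: 7.15
eef_pos: [0.5002, 0.0386, 0.1288]
orientation: [-0.625, 1.546, -2.793]
force: [-2.9, -5.5, -8.2]
finger_gap: 0.0107
```

Request:
carry_out --series '[{"slide":[0,-0.15,0.35],"spin":0},{"slide":[0,0,0],"spin":0},{"slide":[0,-0.15,0.35],"spin":0},{"slide":[0,0,0],"spin":0},{"slide":[0,-0.1,0.2],"spin":0}]'

```text
t: 7.57
eef_pos: [0.5003, 0.039, 0.1336]
orientation: [-1.995, 1.568, 2.126]
force: [1.4, 3.2, -1.6]
finger_gap: 0.011
```

```bash
python3 -c "
from h import *
st()
p=snapshot('scene')
v=p['color'][180:320,240:420]; cv2.imwrite('pics/s4.png',cv2.resize(v,None,fx=4,fy=4,interpolation=2)[...,::-1])"
```

```text
t 7.5667 tcp [0.5003 0.039  0.1336] ty [ 0.83  -0.558 -0.003] deg -33.9 gap 0.011 F [ 1.4  3.2 -1.6] q [ 0.17  0.3  -0.43  2.06  0.16  0.82 -0.95] tx [-0.002  0.003 -1.   ]
```

View pics/s4.png

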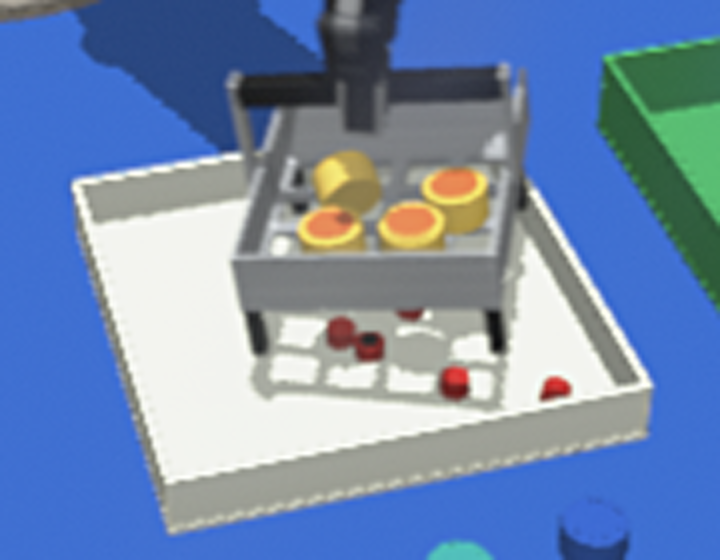

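```bash
python3 -c "
from h import *
p=snapshot('wrist'); save(p,'w5')
q=snapshot('scene'); v=q['color'][180:320,240:420]; cv2.imwrite('pics/s5.png',cv2.resize(v,None,fx=4,fy=4,interpolation=2)[...,::-1])"
```

View pics/w5.png

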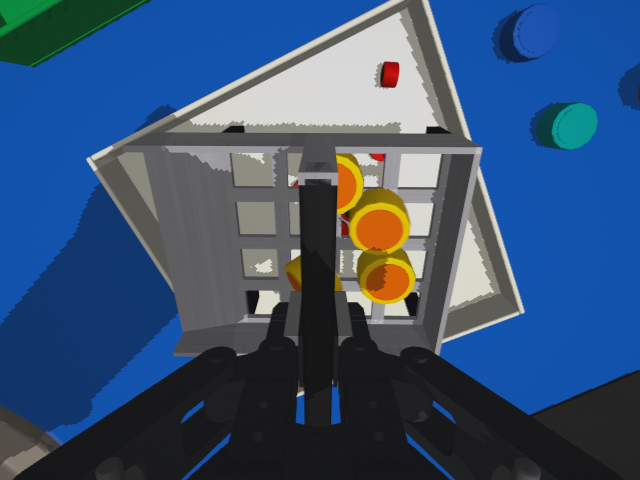

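View pics/s5.png

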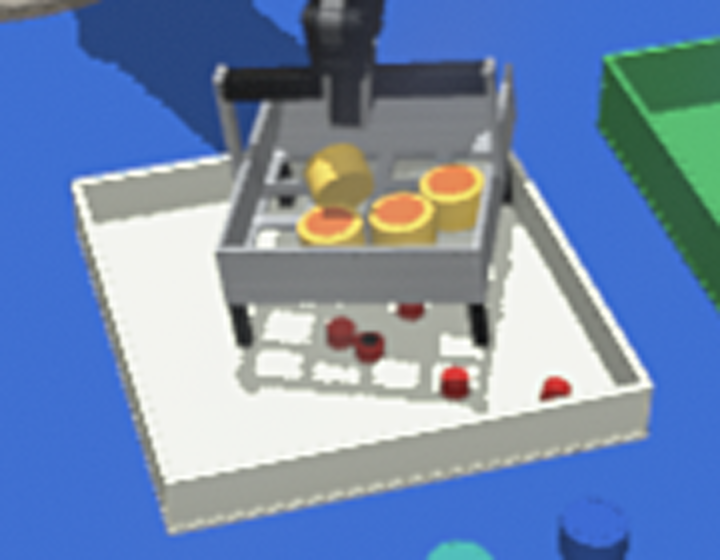

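Request:
carry_out --series '[{"slide":[-0.05,-0.05,-0.07],"spin":0.03},{"slide":[-0.1,-0.1,-0.15],"spin":0.08},{"slide":[-0.1,-0.16,-0.24],"spin":0.13},{"slide":[-0.1,-0.22,-0.33],"spin":0.18},{"slide":[-0.1,-0.28,-0.41],"spin":0.23}]'

```text
t: 8.13
eef_pos: [0.4983, 0.0863, 0.1465]
orientation: [2.778, 1.569, 0.125]
force: [-0.3, -0.5, -3.8]
finger_gap: 0.0109
```

Request:
carry_out --series '[{"slide":[0,0,0],"spin":0.05},{"slide":[0,0,0],"spin":0.1},{"slide":[0,0,0],"spin":0.15},{"slide":[0,0,0],"spin":0.2},{"slide":[0,0,0],"spin":0.24}]'

```text
t: 8.55
eef_pos: [0.4982, 0.0858, 0.1464]
orientation: [-3.027, 1.569, 0.101]
force: [1.2, -0.3, -4.5]
finger_gap: 0.0112
```

```bash
python3 -c "
from h import *
to([.4767,.1698,.133],-99.5)
p=snapshot('scene'); save(p,'s6')
p=snapshot('top'); save(p,'t6')"
```

```text
t 8.55 tcp [0.4982 0.0858 0.1464] ty [-0.013 -1.    -0.   ] deg -90.8 gap 0.0112 F [ 1.2 -0.3 -4.5] q [-0.05  0.27 -0.28  2.05  0.1   0.84 -1.98] tx [ 0.001  0.    -1.   ]
slide [ 0.134 -0.837  0.226] spin 0.073
```

View pics/s6.png

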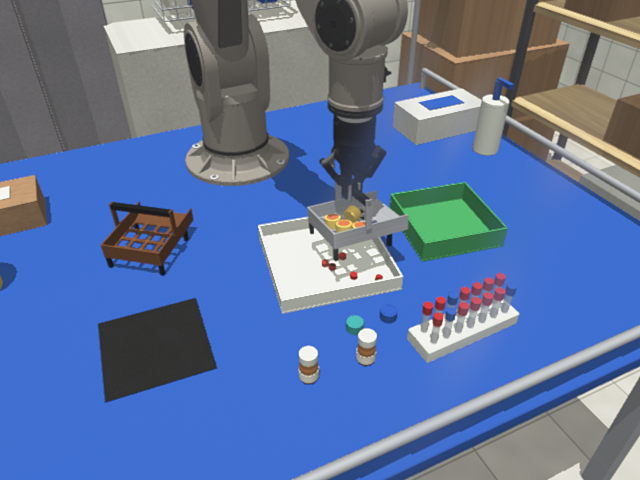

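View pics/t6.png

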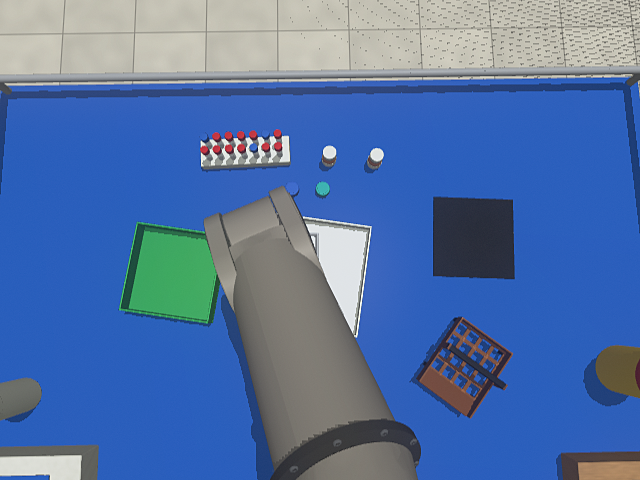

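Request:
carry_out --series '[{"slide":[0,-0.08,0.03],"spin":0.03},{"slide":[0,-0.24,0.08],"spin":0.073},{"slide":[0,-0.42,0.13],"spin":0.073},{"slide":[0,-0.6,0.18],"spin":0.073},{"slide":[0,-0.72,0.2],"spin":0.073}]'

```text
t: 9.07
eef_pos: [0.4778, 0.1597, 0.1462]
orientation: [-2.301, 1.57, 0.685]
force: [0.5, -0.5, -2.6]
finger_gap: 0.0108
```

```bash
python3 -c "
from h import *
to([.4767,.1698,.128],-99.5)
p=snapshot('wrist'); save(p,'w7')
p=snapshot('scene'); v=p['color'][150:310,240:510]; cv2.imwrite('pics/s7.png',cv2.resize(v,None,fx=2.9,fy=2.9,interpolation=2)[...,::-1])"
```

```text
t 9.0667 tcp [0.4778 0.1597 0.1462] ty [-0.155 -0.988 -0.001] deg -98.9 gap 0.0108 F [ 0.5 -0.5 -2.6] q [-0.19  0.27 -0.3   2.05  0.1   0.84 -2.28] tx [ 0.001  0.001 -1.   ]
slide [ 0.182 -0.098  0.027] spin 0.005
```

View pics/w7.png

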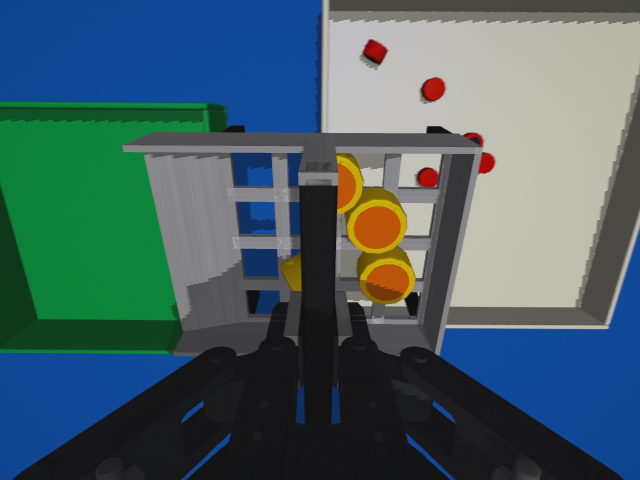

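View pics/s7.png

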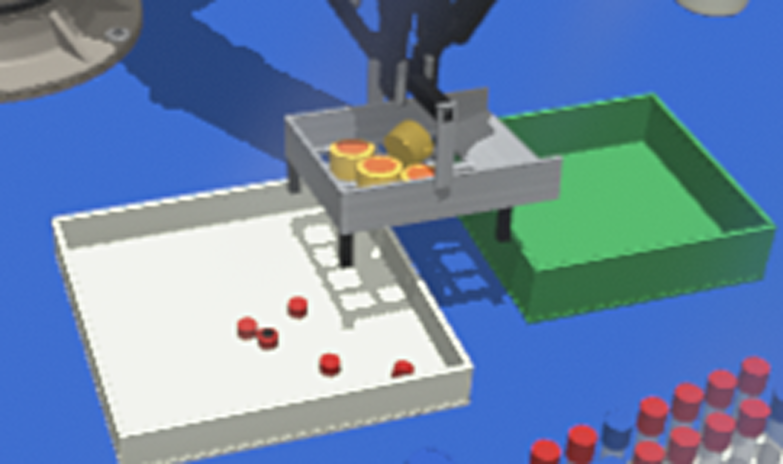

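Request:
carry_out --series '[{"slide":[0.06,0,0.02],"spin":0.005},{"slide":[0.12,-0.03,0.027],"spin":0.005},{"slide":[0.18,-0.06,0.027],"spin":0.005},{"slide":[0.18,-0.1,0.027],"spin":0.005},{"slide":[0.18,-0.1,0.027],"spin":0.005}]'

```text
t: 9.58
eef_pos: [0.477, 0.1687, 0.1272]
orientation: [0.035, 1.57, 3.006]
force: [0.9, 0.1, -3.5]
finger_gap: 0.0109
```

Request:
carry_out --series '[{"slide":[0,-0.04,0],"spin":0},{"slide":[0,-0.08,0],"spin":0},{"slide":[0,-0.12,0],"spin":0},{"slide":[0,-0.15,0],"spin":0},{"slide":[0,-0.15,0],"spin":0}]'

```text
t: 10.0
eef_pos: [0.4798, 0.1822, 0.1279]
orientation: [1.676, 1.569, -1.637]
force: [-0.6, -9.5, 0.4]
finger_gap: 0.0112
```

```bash
python3 -c "
from h import *
st()
p=snapshot('scene'); v=p['color'][150:310,240:510]; cv2.imwrite('pics/s8.png',cv2.resize(v,None,fx=2.9,fy=2.9,interpolation=2)[...,::-1])"
```

```text
t 10.0 tcp [0.4798 0.1822 0.1279] ty [-0.17  -0.985  0.002] deg -99.8 gap 0.0112 F [-0.6 -9.5  0.4] q [-0.23  0.31 -0.3   2.05  0.13  0.81 -2.35] tx [-0.    -0.002 -1.   ]
```

View pics/s8.png

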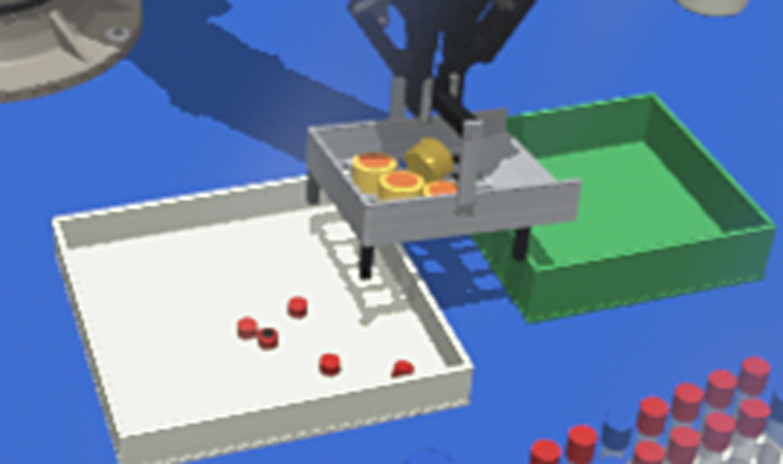

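Request:
carry_out --series '[{"slide":[0,-0.05,0],"spin":0},{"slide":[0,-0.1,0],"spin":0},{"slide":[0,-0.15,0],"spin":0},{"slide":[0,-0.2,0],"spin":0},{"slide":[0,-0.2,0],"spin":0}]'

```text
t: 10.47
eef_pos: [0.4838, 0.1993, 0.1286]
orientation: [1.767, 1.565, -1.548]
force: [0.4, -26.0, 16.2]
finger_gap: 0.0109
```

```bash
python3 -c "
from h import *
st()
p=snapshot('scene'); v=p['color'][150:310,240:510]; cv2.imwrite('pics/s9.png',cv2.resize(v,None,fx=2.9,fy=2.9,interpolation=2)[...,::-1])"
```

```text
t 10.4667 tcp [0.4838 0.1993 0.1286] ty [-0.172 -0.985  0.005] deg -99.9 gap 0.0109 F [  0.4 -26.   16.2] q [-0.26  0.32 -0.3   2.02  0.14  0.82 -2.39] tx [ 0.    -0.005 -1.   ]
```

View pics/s9.png

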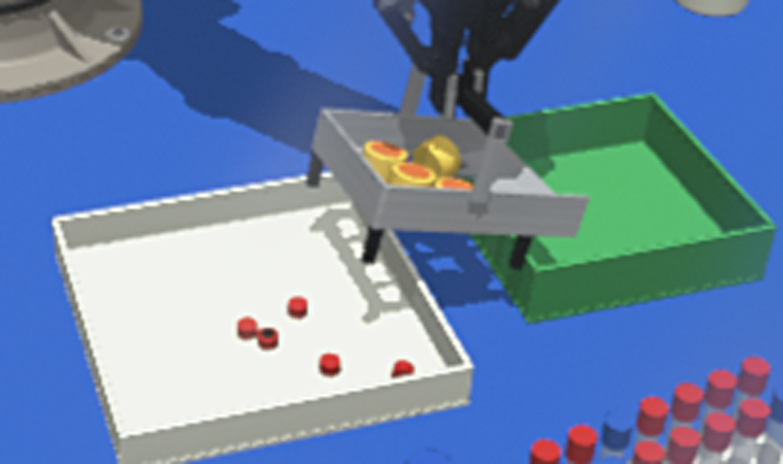

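Request:
carry_out --series '[{"slide":[-0.02,-0.05,0],"spin":0},{"slide":[-0.04,-0.1,0],"spin":0},{"slide":[-0.05,-0.15,0],"spin":0},{"slide":[-0.05,-0.2,0],"spin":0},{"slide":[-0.05,-0.2,0],"spin":0}]'

```text
t: 10.93
eef_pos: [0.4874, 0.2205, 0.1334]
orientation: [1.998, 1.567, -1.316]
force: [1.5, -14.4, 9.9]
finger_gap: 0.0109
```

```bash
python3 -c "
from h import *
st()
p=snapshot('scene'); v=p['color'][150:310,240:510]; cv2.imwrite('pics/s10.png',cv2.resize(v,None,fx=2.9,fy=2.9,interpolation=2)[...,::-1])"
```

```text
t 10.9333 tcp [0.4874 0.2205 0.1334] ty [-0.171 -0.985  0.003] deg -99.8 gap 0.0109 F [  1.5 -14.4   9.9] q [-0.29  0.33 -0.31  2.    0.14  0.84 -2.42] tx [ 0.001 -0.003 -1.   ]
```

View pics/s10.png

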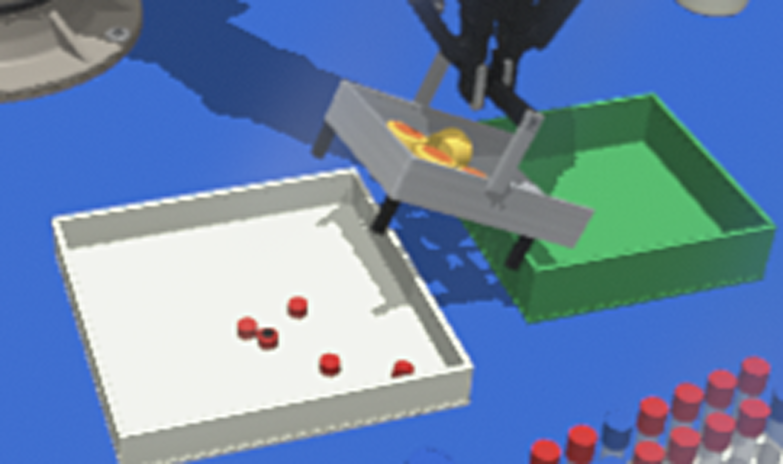

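Request:
carry_out --series '[{"slide":[0,-0.05,0],"spin":0},{"slide":[0,-0.1,0],"spin":0},{"slide":[0,-0.15,0],"spin":0},{"slide":[0,-0.2,0],"spin":0},{"slide":[0,-0.2,0],"spin":0}]'

```text
t: 11.4
eef_pos: [0.4907, 0.2424, 0.1337]
orientation: [3.047, 1.569, -0.266]
force: [1.8, -3.4, -1.1]
finger_gap: 0.0111
```

```bash
python3 -c "
from h import *
st()
p=snapshot('scene'); v=p['color'][150:310,240:510]; cv2.imwrite('pics/s11.png',cv2.resize(v,None,fx=2.9,fy=2.9,interpolation=2)[...,::-1])"
```

```text
t 11.4 tcp [0.4907 0.2424 0.1337] ty [-0.17  -0.985  0.   ] deg -99.8 gap 0.0111 F [ 1.8 -3.4 -1.1] q [-0.32  0.35 -0.31  1.97  0.14  0.84 -2.45] tx [ 0.002 -0.    -1.   ]
```

View pics/s11.png

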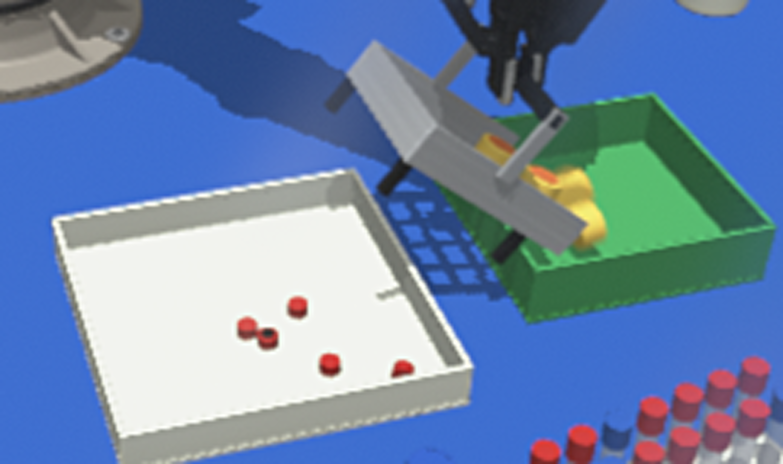

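The basket has turned to about 43° against the bin wall and the caps are sliding out. I'll hold and let them go.

Request:
carry_out --series '[{"slide":[0,0,0],"spin":0},{"slide":[0,0,0],"spin":0},{"slide":[0,0,0],"spin":0},{"slide":[0,0,0],"spin":0},{"slide":[0,0,0],"spin":0}]'

```text
t: 11.87
eef_pos: [0.4899, 0.2419, 0.1328]
orientation: [2.281, 1.571, -1.032]
force: [0.8, -3.5, -0.8]
finger_gap: 0.0107
```

```bash
python3 -c "
from h import *
st()
p=snapshot('wrist'); save(p,'w12')
p=snapshot('scene'); v=p['color'][150:310,240:510]; cv2.imwrite('pics/s12.png',cv2.resize(v,None,fx=2.9,fy=2.9,interpolation=2)[...,::-1])"
```

```text
t 11.8667 tcp [0.4899 0.2419 0.1328] ty [-0.17  -0.985  0.   ] deg -99.8 gap 0.0107 F [ 0.8 -3.5 -0.8] q [-0.32  0.35 -0.31  1.97  0.14  0.84 -2.45] tx [ 0. -0. -1.]
```

View pics/s12.png

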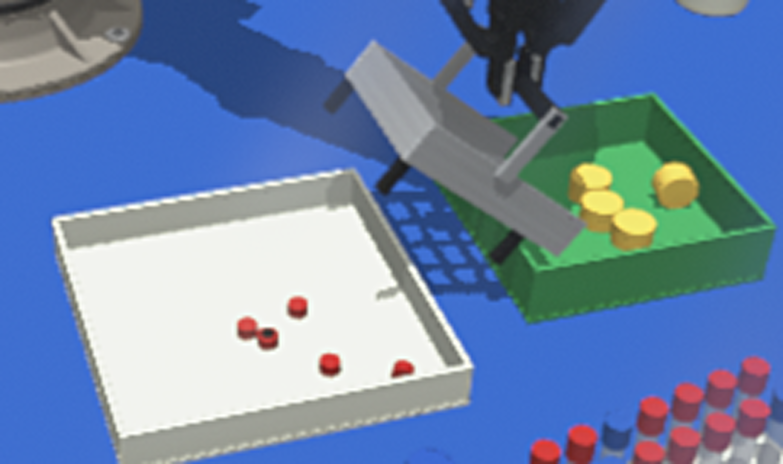

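View pics/w12.png

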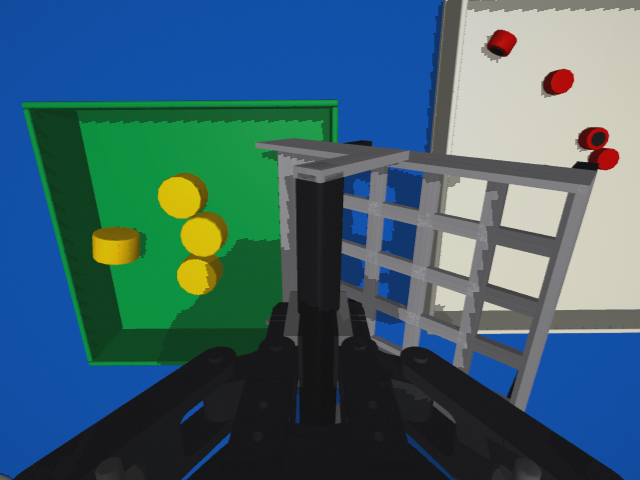

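All four caps are in the bin, the basket is empty and the five stoppers are in the tray. Backing out now.

Request:
carry_out --series '[{"slide":[0,0.06,0],"spin":0},{"slide":[0,0.14,0],"spin":0},{"slide":[0,0.24,0],"spin":0},{"slide":[0,0.34,0],"spin":0},{"slide":[0,0.4,0],"spin":0}]'

```text
t: 12.38
eef_pos: [0.4826, 0.2008, 0.1326]
orientation: [1.177, 1.57, -2.137]
force: [-0.0, 1.6, -3.2]
finger_gap: 0.0107
```

```bash
python3 -c "
from h import *
st()
p=snapshot('scene'); v=p['color'][150:310,240:510]; cv2.imwrite('pics/s13.png',cv2.resize(v,None,fx=2.9,fy=2.9,interpolation=2)[...,::-1])"
```

```text
t 12.3833 tcp [0.4826 0.2008 0.1326] ty [-0.171 -0.985  0.001] deg -99.9 gap 0.0107 F [-0.   1.6 -3.2] q [-0.26  0.31 -0.31  2.02  0.13  0.82 -2.38] tx [-0.    -0.001 -1.   ]
```

View pics/s13.png

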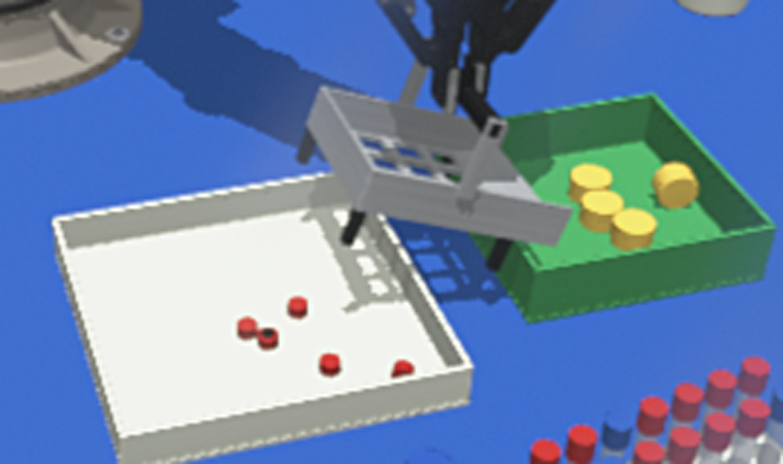

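Request:
carry_out --series '[{"slide":[-0.03,0.1,0],"spin":0},{"slide":[-0.1,0.2,0],"spin":0},{"slide":[-0.2,0.3,0],"spin":0},{"slide":[-0.3,0.4,0],"spin":0},{"slide":[-0.3,0.4,0],"spin":0}]'

```text
t: 12.85
eef_pos: [0.4769, 0.1611, 0.1652]
orientation: [-2.968, 1.568, 0.0]
force: [1.8, -0.1, -2.9]
finger_gap: 0.0116
```

```bash
python3 -c "
from h import *
st()
p=snapshot('scene'); v=p['color'][150:310,240:510]; cv2.imwrite('pics/s14.png',cv2.resize(v,None,fx=2.9,fy=2.9,interpolation=2)[...,::-1])"
```

```text
t 12.85 tcp [0.4769 0.1611 0.1652] ty [-0.172 -0.985 -0.   ] deg -99.9 gap 0.0116 F [ 1.8 -0.1 -2.9] q [-0.19  0.24 -0.3   2.04  0.09  0.88 -2.29] tx [ 0.002  0.    -1.   ]
```

View pics/s14.png

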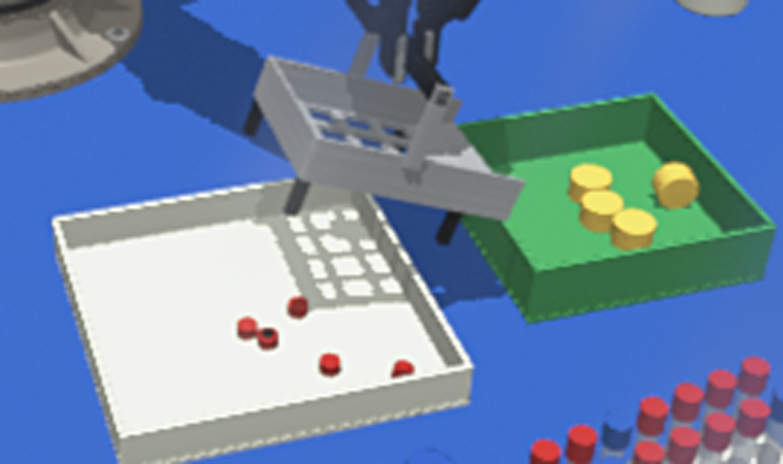

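Request:
carry_out --series '[{"slide":[-0.15,0.08,-0.03],"spin":0},{"slide":[-0.3,0.25,-0.1],"spin":0},{"slide":[-0.45,0.48,-0.19],"spin":0},{"slide":[-0.55,0.72,-0.27],"spin":0},{"slide":[-0.55,0.93,-0.357],"spin":0}]'

```text
t: 13.32
eef_pos: [0.4964, 0.0647, 0.2199]
orientation: [-2.792, 1.568, 0.179]
force: [1.2, 1.0, -3.9]
finger_gap: 0.0108
```

Request:
carry_out --series '[{"slide":[0,0.2,-0.07],"spin":0},{"slide":[0,0.4,-0.14],"spin":0},{"slide":[0,0.6,-0.21],"spin":0},{"slide":[0,0.8,-0.28],"spin":0},{"slide":[0,0.93,-0.357],"spin":0}]'

```text
t: 13.73
eef_pos: [0.5146, -0.034, 0.2177]
orientation: [1.028, 1.57, -2.286]
force: [0.0, -0.2, -3.6]
finger_gap: 0.0106
```

Request:
carry_out --series '[{"slide":[0,0.2,-0.07],"spin":0},{"slide":[0,0.4,-0.14],"spin":0},{"slide":[0,0.6,-0.21],"spin":0},{"slide":[0,0.8,-0.28],"spin":0},{"slide":[0,0.93,-0.357],"spin":0}]'

```text
t: 14.15
eef_pos: [0.5339, -0.1318, 0.2176]
orientation: [0.805, 1.57, -2.509]
force: [0.4, 0.4, -4.1]
finger_gap: 0.0113
```

Request:
carry_out --series '[{"slide":[0,0.2,-0.07],"spin":0},{"slide":[0,0.4,-0.14],"spin":0},{"slide":[0,0.6,-0.21],"spin":0},{"slide":[0,0.8,-0.28],"spin":0},{"slide":[0,0.93,-0.357],"spin":0}]'

```text
t: 14.57
eef_pos: [0.5533, -0.2296, 0.2176]
orientation: [0.775, 1.57, -2.539]
force: [0.2, 0.1, -4.0]
finger_gap: 0.0107
```

```bash
python3 -c "
from h import *
to([.573,-.327,.22],-93)
p=snapshot('top'); save(p,'t15')
p=snapshot('scene'); save(p,'s15')"
```

```text
t 14.5667 tcp [ 0.5533 -0.2296  0.2176] ty [-0.171 -0.985  0.   ] deg -99.9 gap 0.0107 F [ 0.2  0.1 -4. ] q [ 0.32  0.32 -0.05  1.79  0.02  1.03 -1.47] tx [-0. -0. -1.]
slide [-0.024  0.926 -0.361] spin -0.057
```

View pics/s15.png

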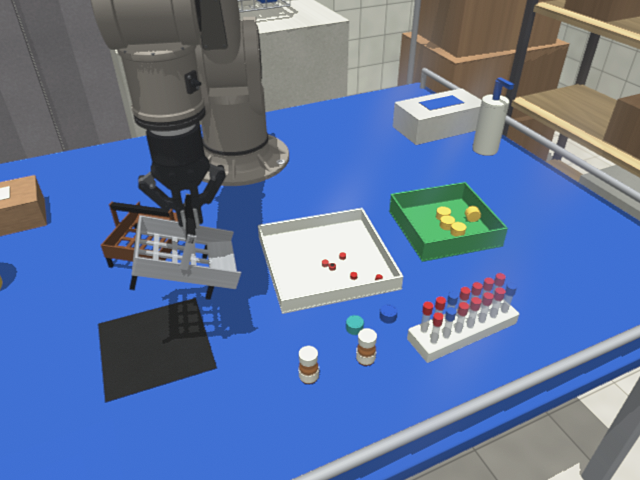

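View pics/t15.png

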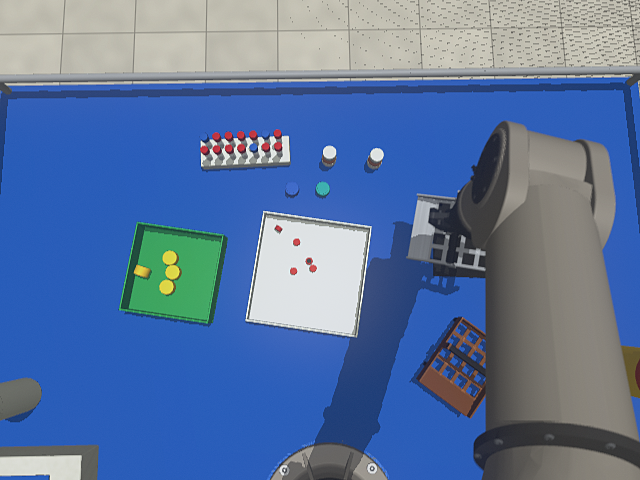

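Request:
carry_out --series '[{"slide":[0,0.2,-0.07],"spin":0},{"slide":[0,0.4,-0.14],"spin":-0.02},{"slide":[0.1,0.6,-0.21],"spin":-0.05},{"slide":[0.3,0.8,-0.3],"spin":-0.057},{"slide":[0.5,0.926,-0.361],"spin":-0.057}]'

```text
t: 15.08
eef_pos: [0.5741, -0.3265, 0.1676]
orientation: [2.721, 1.569, -0.471]
force: [-0.3, -1.6, -4.0]
finger_gap: 0.011
```

Request:
carry_out --series '[{"slide":[0.15,0,0],"spin":0},{"slide":[0.3,0,0],"spin":0},{"slide":[0.42,0,0],"spin":0},{"slide":[0.5,0,0],"spin":0},{"slide":[0.52,0,0],"spin":0}]'

```text
t: 15.5
eef_pos: [0.5731, -0.324, 0.1143]
orientation: [-0.586, 1.569, 2.505]
force: [0.5, 0.1, -3.3]
finger_gap: 0.0109
```

```bash
python3 -c "
from h import *
to([.573,-.327,.09],-93)
p=snapshot('scene'); v=p['color'][180:400,60:260]; cv2.imwrite('pics/s16.png',cv2.resize(v,None,fx=2.7,fy=2.7,interpolation=2)[...,::-1])"
```

```text
t 15.5 tcp [ 0.5731 -0.324   0.1143] ty [-0.051 -0.999 -0.001] deg -92.9 gap 0.0109 F [ 0.5  0.1 -3.3] q [ 0.44  0.52 -0.04  1.74  0.02  0.89 -1.22] tx [-0.002  0.001 -1.   ]
slide [ 0.243  0.031 -0.001] spin 0.001
```

View pics/s16.png

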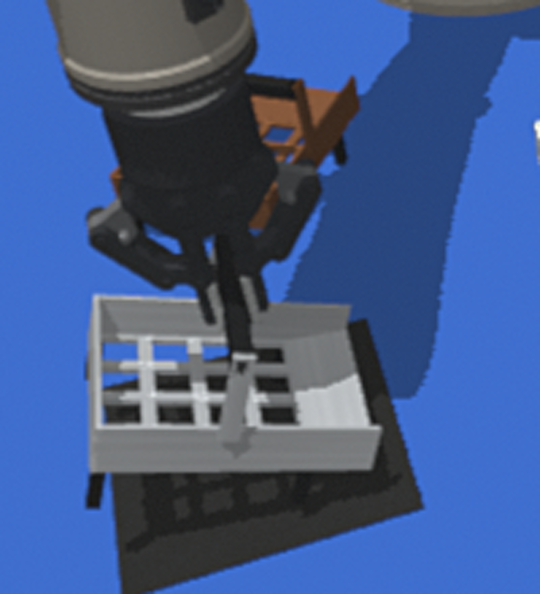

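Request:
carry_out --series '[{"slide":[0,-0.15,0],"spin":0},{"slide":[0.02,-0.3,0],"spin":0},{"slide":[0.06,-0.35,0],"spin":0},{"slide":[0.1,-0.35,0],"spin":0},{"slide":[0.12,-0.35,0],"spin":0}]'

```text
t: 15.97
eef_pos: [0.5787, -0.2901, 0.1063]
orientation: [2.887, 1.563, -0.305]
force: [8.6, -1.5, 25.3]
finger_gap: 0.0111
```

Request:
carry_out --series '[{"slide":[0.02,0.0,0],"spin":0},{"slide":[0.05,0.1,0],"spin":0},{"slide":[0.08,0.2,0],"spin":0},{"slide":[0.1,0.3,0],"spin":0},{"slide":[0.11,0.38,0],"spin":0}]'

```text
t: 16.38
eef_pos: [0.5753, -0.3276, 0.0939]
orientation: [-2.752, 1.567, 0.339]
force: [6.5, 13.5, 16.8]
finger_gap: 0.0107
```

```bash
python3 -c "
from h import *
to([.573,-.327,.09],-93)
p=snapshot('scene'); v=p['color'][180:400,60:260]; cv2.imwrite('pics/s17.png',cv2.resize(v,None,fx=2.7,fy=2.7,interpolation=2)[...,::-1])"
```

```text
t 16.3833 tcp [ 0.5753 -0.3276  0.0939] ty [-0.051 -0.999 -0.001] deg -92.9 gap 0.0107 F [ 6.5 13.5 16.8] q [ 0.45  0.54 -0.04  1.74  0.02  0.85 -1.22] tx [ 0.003  0.001 -1.   ]
slide [ 0.039 -0.004  0.024] spin 0.001
```

View pics/s17.png

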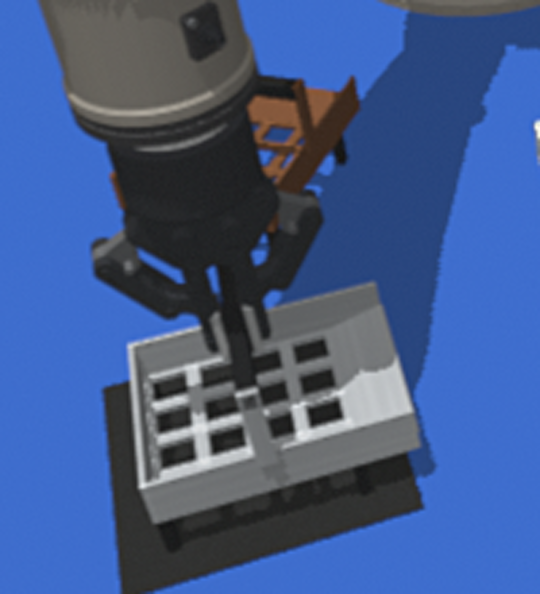

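Request:
carry_out --series '[{"slide":[0.02,0.02,0],"spin":0},{"slide":[0.03,0.03,0],"spin":0},{"slide":[0.03,0.03,0],"spin":0},{"slide":[0.03,0.03,0],"spin":0},{"slide":[0.03,0.03,0],"spin":0}]'

```text
t: 16.85
eef_pos: [0.5759, -0.3302, 0.0923]
orientation: [-2.995, 1.566, 0.096]
force: [2.0, 13.4, 27.1]
finger_gap: 0.0108
```

Request:
carry_out --series '[{"slide":[0,0,0],"spin":0},{"slide":[0,0,0],"spin":0},{"slide":[0,0,0],"spin":0},{"slide":[0,0,0],"spin":0},{"slide":[0,0,0],"spin":0}]' --gripper -1

```text
t: 17.27
eef_pos: [0.5727, -0.3315, 0.0894]
orientation: [0.006, 1.57, 3.096]
force: [-0.5, -0.7, -0.1]
finger_gap: 0.0706
```

Request:
carry_out --series '[{"slide":[0,0,0],"spin":0},{"slide":[0,0,0],"spin":0},{"slide":[0,0,0],"spin":0},{"slide":[0,0,0],"spin":0},{"slide":[0,0,0],"spin":0}]'

```text
t: 17.68
eef_pos: [0.5731, -0.331, 0.0897]
orientation: [-2.795, 1.571, 0.295]
force: [-0.1, 0.7, 0.7]
finger_gap: 0.0855
```

```bash
python3 -c "
from h import *
st()
p=snapshot('wrist'); save(p,'w18')
p=snapshot('scene'); v=p['color'][180:400,60:260]; cv2.imwrite('pics/s18.png',cv2.resize(v,None,fx=2.7,fy=2.7,interpolation=2)[...,::-1])"
```

```text
t 17.6833 tcp [ 0.5731 -0.331   0.0897] ty [-0.052 -0.999 -0.   ] deg -93.0 gap 0.0855 F [-0.1  0.7  0.7] q [ 0.45  0.55 -0.04  1.75  0.03  0.85 -1.22] tx [ 0.  0. -1.]
```

View pics/s18.png

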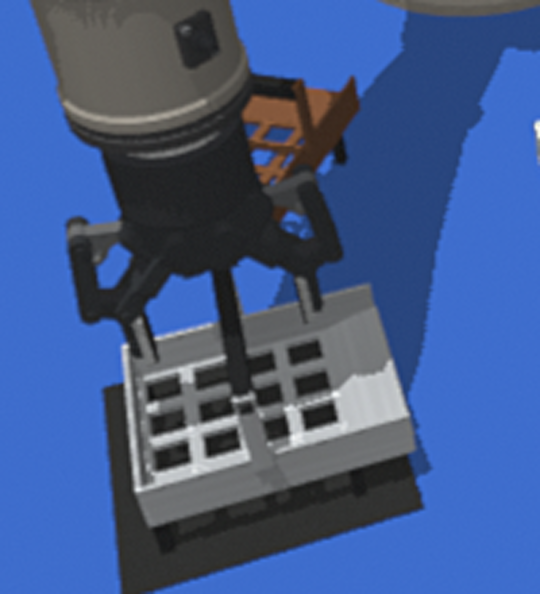

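View pics/w18.png

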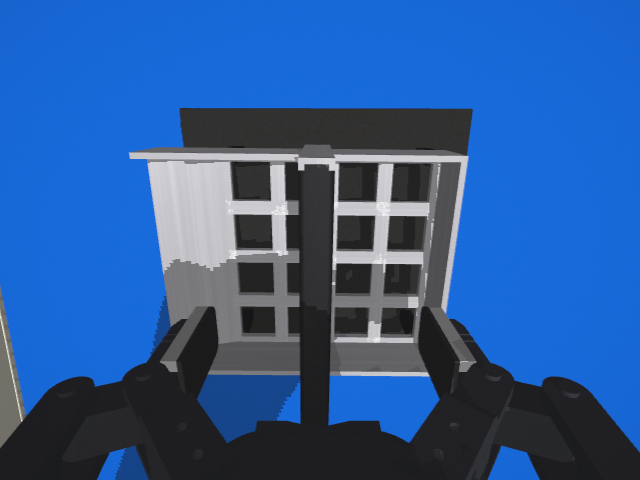

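Request:
carry_out --series '[{"slide":[-0.1,0,0],"spin":0},{"slide":[-0.3,0,0],"spin":0},{"slide":[-0.5,0,0],"spin":0},{"slide":[-0.75,0,0],"spin":0},{"slide":[-1,0,0],"spin":0}]'

```text
t: 18.2
eef_pos: [0.5729, -0.3309, 0.1914]
orientation: [-0.841, 1.571, 2.248]
force: [0.6, 0.3, 1.0]
finger_gap: 0.0852
```

Request:
carry_out --series '[{"slide":[-0.2,-0.2,0],"spin":0},{"slide":[-0.3,-0.4,0],"spin":0},{"slide":[-0.4,-0.6,0],"spin":0},{"slide":[-0.4,-0.8,0],"spin":0},{"slide":[-0.4,-1,0],"spin":0}]'

```text
t: 18.62
eef_pos: [0.5785, -0.2303, 0.2315]
orientation: [2.909, 1.569, -0.285]
force: [0.4, 0.0, -0.8]
finger_gap: 0.0852
```

Request:
carry_out --series '[{"slide":[0,-0.25,0],"spin":0},{"slide":[0,-0.5,0],"spin":0},{"slide":[0,-0.75,0],"spin":0},{"slide":[0,-1,0],"spin":0},{"slide":[0,-1,0],"spin":0}]'

```text
t: 19.03
eef_pos: [0.584, -0.1256, 0.2308]
orientation: [-2.029, 1.569, 1.066]
force: [1.1, 1.0, 0.0]
finger_gap: 0.0854
```

Request:
carry_out --series '[{"slide":[0,-0.25,0],"spin":0},{"slide":[0,-0.5,0],"spin":0},{"slide":[0,-0.75,0],"spin":0},{"slide":[0,-1,0],"spin":0},{"slide":[0,-1,0],"spin":0}]'

```text
t: 19.45
eef_pos: [0.5888, -0.0259, 0.2307]
orientation: [-1.954, 1.569, 1.141]
force: [-0.1, 0.5, -0.2]
finger_gap: 0.0853
```

```bash
python3 -c "
from h import *
st()
p=snapshot('top'); v=p['color'][120:360,90:550]; cv2.imwrite('pics/t19.png',cv2.resize(v,None,fx=1.7,fy=1.7,interpolation=2)[...,::-1])
v=p['color'][170:300,410:540]; cv2.imwrite('pics/t19b.png',cv2.resize(v,None,fx=4,fy=4,interpolation=2)[...,::-1])
p=snapshot('scene'); save(p,'s19')"
```

```text
t 19.45 tcp [ 0.5888 -0.0259  0.2307] ty [-0.046 -0.999 -0.002] deg -92.6 gap 0.0853 F [-0.1  0.5 -0.2] q [ 0.07  0.29 -0.16  1.8   0.05  1.06 -1.73] tx [ 0.001  0.002 -1.   ]
```

View pics/t19.png

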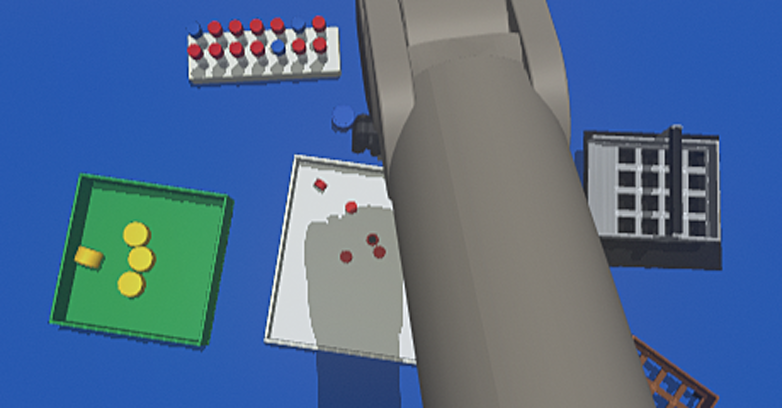

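View pics/t19b.png

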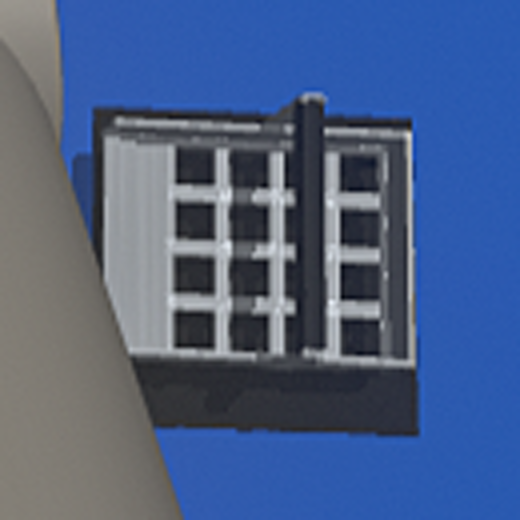

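View pics/s19.png

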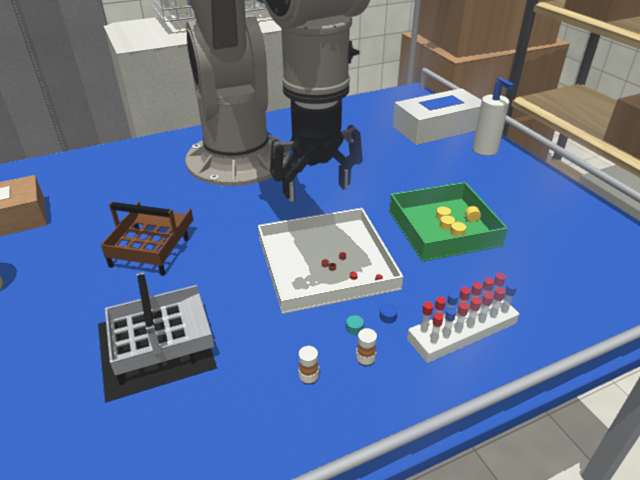

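```bash
python3 -c "
from h import *
p=snapshot('top')
f=lambda c,z:print(c,np.round(hit(p,(410+c[0]/4,170+c[1]/4),z),4))
print('backwall top corners');f((410,133),.063);f((414,365),.063)
print('bar ends');f((312,97),.117);f((312,357),.117)
print('floor inner hole corners');f((174,150),.035);f((172,350),.035);f((380,355),.035);f((382,152),.035)
print('mat corners');f((95,108),.003);f((410,117),.003);f((419,436),.003)
for t,z in [('basket_floor',.035),('basket',.003),('basket_grip',.11),('mat',0)]: print(t,[(round(r['confidence'],2),np.round(hit(p,r['location'],z),3)) for r in place_of(p,t)[:2]])
"
```

```text
backwall top corners
(410, 133) [ 0.6342 -0.4047  0.063 ]
(414, 365) [ 0.5099 -0.3973  0.063 ]
bar ends
(312, 97) [ 0.6421 -0.3341  0.117 ]
(312, 357) [ 0.5096 -0.325   0.117 ]
floor inner hole corners
(174, 150) [ 0.633  -0.2859  0.035 ]
(172, 350) [ 0.523  -0.2784  0.035 ]
(380, 355) [ 0.5183 -0.3906  0.035 ]
(382, 152) [ 0.6299 -0.4     0.035 ]
mat corners
(95, 108) [ 0.6646 -0.2517  0.003 ]
(410, 117) [ 0.6564 -0.43    0.003 ]
(419, 436) [ 0.4762 -0.4212  0.003 ]
basket_floor [(0.81, array([ 0.581, -0.341,  0.035])), (0.78, array([ 0.315, -0.301,  0.035]))]
basket [(0.68, array([ 0.576, -0.337,  0.003])), (0.35, array([0.775, 0.175, 0.003]))]
basket_grip [(0.97, array([ 0.301, -0.289,  0.11 ])), (0.61, array([ 0.573, -0.34 ,  0.11 ]))]
mat [(0.81, array([ 0.572, -0.337,  0.   ])), (0.57, array([ 0.591, -0.377,  0.   ]))]
```

```bash
python3 -c "
from h import *
print(hand_in()); st()"
```

```text
the job is handed in; nothing more can be done
None
the job is handed in; nothing more can be done
```

I finished the job and handed it in at about 20 s of the 61 s allowed. All five stoppers are in the tray, the four caps are in the bin, and the empty basket stands on the mat, let go.

- **Shaking:** I took the basket by its handle and shook it just above the tray. A first, gentler shake dropped nothing; the second dropped all five stoppers.
- **Tipping:** the moves can only turn the tool about its own pointing direction, so the arm could not tilt the basket itself. I caught the front feet on the bin's wall and pushed on, which turned the handle in the grip to about 43°, and all four caps slid over the lip.
- **Standing it on the mat:** the basket stayed tilted by about 18° after tipping. I levelled it by dragging the front feet on the mat while lowering, then let go.

**Last checks:**
- The pictures show five red stoppers in the tray, four yellow caps in the bin and the basket empty and upright.
- By the top camera, the basket's centre is within about 5 mm of the mat's centre. All four feet are therefore on the mat, with roughly 20 mm or more to spare.
- The jars, rack, blue and turquoise caps and brown basket look unmoved by eye. The arm hid part of the final top view, so I checked the jars only in the scene picture.
- The highest force I read was about 30 N at the wrist, against the 120 N limit.
- One of the network's readings disagreed: its top match for the handle was the brown look-alike, and its second was the steel basket. The other readings agreed with my measurements.

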